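# Re-zero the ratchet carousel and index it to position three

## Task

The hand-turned sample carousel was left part-way through its round. Throw the pawl clear of the teeth by its ball lever, turn the knob clockwise gently until you feel the hidden zero stop, and put the pawl back on the teeth there. Then advance the knob counter-clockwise click by click to the third click, ease it back until the tooth rests against the pawl with the pointer at the steel index post, and let go; never force the wheel against the stop or the pawl, and leave the dishes and the pen where they are.

Things in the scene. Friction and masses are not known exactly. Their poses are not given: they have to be found in the camera images.
- carousel: Carousel bolted to the bench: grey plate 190 x 310 x 14 mm, dark drum on it (80 mm radius, top at 40 mm). Origin: on the wheel's vertical axis at bench level, z up; plate x -95 to 95, y -95 to 215 mm; turned on the bench up to 0.5 rad. Steel index post (12 x 6 mm, top at 40 mm) at x = -89, y = 0: the pointer before it is position three. Pawl on the +y side. All heights here: above the bench.
- wheel: Aluminium ratchet wheel, radius 78 mm, origin as carousel, friction 0.08 N m (stays where left). 18 saw teeth point up (pitch 20 deg, 6 mm high, crests at 52 mm, radius 57 to 75 mm). Counter-clockwise (from above) advances: the pawl clicks behind each tooth; clockwise is blocked unless the pawl is clear. Starts 24 to 40 deg past (counter-clockwise of) position three.
- bracket: Two steel posts (tops at 60 mm) carrying the pawl hinge, and the hard zero stop hidden in the drum. Origin as carousel. The stop, set differently each time and only to be felt, stops the wheel 45 to 57 deg clockwise of position three, which is the third click from it. Its force (60 mm from the axis) and the pawl's (66 mm) on the wheel must stay under 15 N, some 0.9 N m at the knob.
- knob (a point): Middle of the knob, on the wheel's axis, 82.5 mm high. The knob is a black upright bar on the wheel, 64 mm long, 14 mm thick, from 60 to 105 mm high, its length pointing at the pointer (white line on that half). Grip across its thickness from above; above 60 mm height it is clear all round within 80 mm of the axis.
- pointer (a point): Black pointer tab (5 mm wide) at the wheel's rim, 80 mm from the axis, 50 mm high; its direction from the axis is the wheel's angle. At position three, with the tooth resting against the pawl, it lies on the carousel's -x axis, before the index post.
- ball (a point): Centre of the black 20 mm ball on the pawl's lever, a rod 70 mm long, 8 mm thick, rising from the pawl hinge (carousel y 145, z 50 mm, axis along x). Heavy ball, over centre: pawl on the teeth, the lever leans to the wheel (ball y 105, z 107 mm); upright it balances (ball z 120); pushed past that it falls outward and stays, pawl clear (y 185, z 107). About 1 N moves it either way.
- pawl_tip (a point): The pawl's nose, a 6 mm round bar 79 mm from the hinge, on the carousel's +y side 66 mm from the wheel's axis. Its centre is about 49.5 mm high lying in a tooth gap, up to 56 mm riding a crest, over 100 mm when thrown clear.
- dish_a: Closed petri dish, 90 mm diameter, 15 mm high, loose on the bench. Origin: centre of the underside. Leave alone.
- dish_b: Another such petri dish. Leave alone.
- glass_dish: Open round glass bowl, 110 mm rim diameter, 55 mm high. Origin: centre of the underside. Leave alone.
- pen: Pen, 135 x 12 x 11 mm, lying along its y axis. Origin: centre of the underside. Leave alone.

How it is judged:
By the outcome, as a careful person would: the job done as asked, in the order asked, and still so for the second after the job is handed in, with the robot touching nothing.
It also fails if it takes over 72 s, if anything falls off the work surface, if the arm or the gripper's body presses on something with over 40 N, if the wrist force passes 120 N, or if a joint passes its speed limit or range.

## Robot

A 6-joint arm with a two-finger parallel gripper is mounted at the origin on the work surface. World frame = base frame: x ahead of the robot, y to its left, z up, the work surface at z = 0. Lengths are in m, angles in rad, forces in N, time in s.
With the tool pointing down it reaches from about 0.3 to 0.875 m from the base axis. Payload 6.4 kg.
Tool frame: the origin (TCP) lies between the finger pads; the fingertips stand ctrl.tip_extent ahead of it and the grasp point (between the pads) is the TCP (ctrl.tip_extent is the distance from the TCP to the fingertips, in m); z points along the fingers, y is the line along which they close (so a half turn about z gives the same grasp; the last joint's range is limited). The gripper opens to 85 mm and grips with 20 to 120 N. Pads are 22 mm wide; open, the fingers measure 114 mm over their backs; the gripper's body (76 mm by 85 mm) begins 54 mm behind the grasp point. The pads swing forward as they close: fully open they stand 13 mm farther back than shut.
Start: joints at [-1.552, 0.181, 1.607, -0, 1.354, -0.206], TCP at [0.128, -0.561, 0.25] pointing down, gripper open.
Joint ranges: [-2.99, 2.99], [-0.89, 2.07], [0.3, 2.58], [-1.14, 4.28], [0, 2.63], [-3.12, 3.12]. Speed limits (rad/s): [2.57, 2.57, 3.01, 3.14, 3.14, 3.14].

## Interface

Orientations are given as a unit quaternion [w, x, y, z].
In Python, from bench import ctrl gives the robot as it stands.
- The arm moves only by the tool send_rows, never from a script. Its arguments are lists of equal length, an entry for each row: "dr": the turn, a rotation vector about the tool's x, y, z in units of 6 degrees (1.0 is 6 degrees), a list of three; "xyz": the shift along the tool's x, y, z in cm, a list of three; "jaw": the opening in per cent of the stroke, from 0 (shut) to 100 (fully open). In form: {"dr": [[wx, wy, wz], ...], "xyz": [[dx, dy, dz], ...], "jaw": [jaw, ...]}. A call has exactly 8 rows; each row is the pose to reach, as a shift and turn from the pose commanded when the call began, along the tool's axes at that moment; what a row does not reach only later rows make up. A row lasts 1/8 s, in which the tool goes at most 62.5 mm and 10.7 degrees, less where a joint would pass 70% of its speed; a pose out of reach is approached as far as the arm can. A call with a gripper value outside its range is refused whole. The fingers move at their own pace and stop on an object; the grip force is fixed at half the most. Time passes only in rows, so rows that repeat a pose let the fingers close, or fill a call up. It gives the time, the measured TCP pose, the force, the opening and the grip force at its end, in the units of the state.
- ctrl.get_obs(): the state, without advancing time (a new reading comes with each control period).
- ctrl.camera(name): name is "scene" or "side" or "wrist"; returns the picture (480x640x3 uint8, red, green, blue); there is no depth.
- ctrl.calibration(name): a dict with "camera_matrix" (3x3 intrinsics, pixels), "D" ([k1, k2, p1, p2, k3] as OpenCV has them; the pictures are not rectified), "world_from_camera" (4x4, takes a point from camera to world coordinates). Camera axes: x right, y up, looking along -z (the intrinsics and any distortion apply to the point x, -y, -z); pixel columns grow to the right and rows downward; lengths in m; the calibration is good to about 2 mm. A picture is of the moment at which its call begins: read the wrist's pose just before it. calibration takes no time and is no camera call; for the wrist camera it gives the pose at the moment of the call.
- ctrl.hand_in(): hands the job in; it is judged then, once.
The state is a dict: "time_s": time; "q": joint angles; "dq": joint speeds; "joint_efforts": joint torques, N m; "eef_pos": TCP position; "eef_rot": TCP orientation; "wrist_force": force on the tool from outside, world axes, zero at the start; "torque": the same for the moment, N m; "opening": opening from 0.0 (shut) to 1.0 (fully open); "grasp_force": force on a finger pad.
Only numpy, scipy, OpenCV 4.12 (cv2) and the standard library are available. Lean on these libraries where they do the work, as an engineer would, in place of code of your own. Each camera call takes 0.05 s, during which the arm holds its last target. There are 200 camera calls.

## Working session

There is one attempt and no reset: what is moved stays moved. The work goes in short steps, Python scripts to look and compute and a tool call to move; the robot and the scene stay as the last step left them, time stands still between calls to the robot, and variables do not carry over. Pictures are saved under pics/ and viewed, at most 10 in all, crops included, and the job is handed in when it is done.

Besides the shell and the picture viewer there is one more tool, called after "Request:" by a JSON object that holds its "method" and its "body", one argument or row to a line. send_rows: Moves the arm, as the interface text tells. Its arguments: {"type":"object","properties":{"dr":{"type":"array","items":{"type":"array","items":{"type":"number"}}},"xyz":{"type":"array","items":{"type":"array","items":{"type":"number"}}},"jaw":{"type":"array","items":{"type":"number"}}},"required":["dr","xyz","jaw"]}

```bash
ls; mkdir -p pics
python3 - <<'E'
from bench import ctrl
import cv2,numpy as np
print(ctrl.get_obs(), ctrl.tip_extent)
for n in("scene","side"):
    cv2.imwrite(f"pics/{n}0.png",ctrl.camera(n)[:,:,::-1]); c=ctrl.calibration(n); print(n,c)
E
```

```text
pics
{'time_s': 0.0, 'q': array([-1.55227811e+00,  1.81542682e-01,  1.60798567e+00, -2.95360578e-05,
        1.35383752e+00, -2.06292907e-01]), 'dq': array([-3.42458865e-04,  1.39247560e-03,  1.16187033e-03, -2.19402013e-05,
       -6.26409181e-04, -2.28796105e-04]), 'joint_efforts': array([-1.18215066e-03, -4.44865394e+01, -3.51340055e+01, -1.90440837e-04,
        9.07080132e-03,  2.06672115e-05]), 'eef_pos': array([ 0.12818284, -0.55999478,  0.24939402]), 'eef_rot': array([-8.84056248e-04,  9.93688395e-01,  1.12172131e-01,  6.87636626e-05]), 'wrist_force': array([ 0.28383702,  1.01525516, -0.35840595]), 'torque': array([-0.01445557, -0.00333071, -0.00854057]), 'grasp_force': 0.0, 'opening': 0.9999111727416258} 0.019
scene {'camera_matrix': array([[491.79454151,   0.        , 316.76997303],
       [  0.        , 491.79454151, 233.80738897],
       [  0.        ,   0.        ,   1.        ]]), 'D': array([-0.04774108,  0.        ,  0.        ,  0.        ,  0.        ]), 'world_from_camera': array([[-0.31175904, -0.61236514,  0.72650894,  1.31919918],
       [ 0.95015354, -0.19785289,  0.24096157,  0.22327989],
       [-0.00381457,  0.76541699,  0.64352334,  0.77918205],
       [ 0.        ,  0.        ,  0.        ,  1.        ]])}
side {'camera_matrix': array([[558.06680672,   0.        , 318.1892183 ],
       [  0.        , 558.06680672, 233.79962633],
       [  0.        ,   0.        ,   1.        ]]), 'D': array([-0.1596569,  0.       ,  0.       ,  0.       ,  0.       ]), 'world_from_camera': array([[-0.92738624,  0.29104822, -0.23504403,  0.26663184],
       [-0.37396947, -0.70430215,  0.60341141,  0.71341732],
       [ 0.0100798 ,  0.64749473,  0.76200327,  1.02264479],
       [ 0.        ,  0.        ,  0.        ,  1.        ]])}
```

View pics/scene0.png

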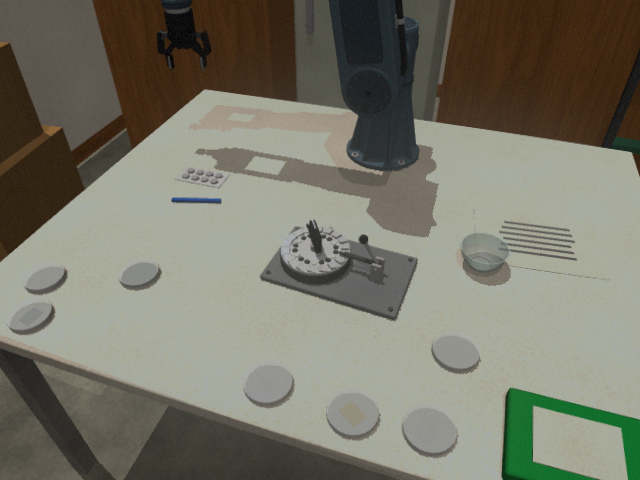

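View pics/side0.png

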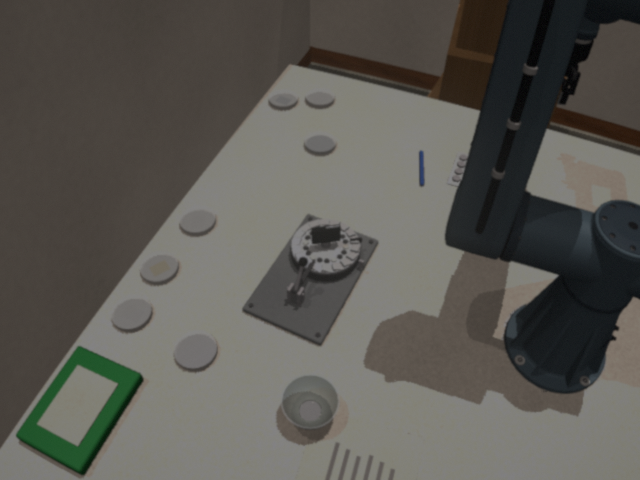

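The scene view shows the plate with corners near (297,229), (416,259), (392,311) and (264,271), the drum at (316,252) and the ball at (364,239). In the side view the ball is at (303,261) and the knob at (325,233).

```bash
cat > h.py <<'E'
from bench import ctrl
import cv2,numpy as np
from scipy.spatial.transform import Rotation as R
def rays(cal,uv):
    p=cv2.undistortPoints(np.array(uv,float).reshape(-1,1,2),cal["camera_matrix"],cal["D"])[:,0]
    T=cal["world_from_camera"]; d=np.c_[p[:,0],-p[:,1],-np.ones(len(p))]@T[:3,:3].T
    return T[:3,3],d
def plane(cal,uv,z):
    o,d=rays(cal,uv); return o+d*((z-o[2])/d[:,2])[:,None]
def proj(cal,P):
    T=np.linalg.inv(cal["world_from_camera"]); p=np.atleast_2d(P)@T[:3,:3].T+T[:3,3]
    return cv2.projectPoints(p*[1,-1,-1],np.zeros(3),np.zeros(3),cal["camera_matrix"],cal["D"])[0][:,0]
def tri(c1,u1,c2,u2):
    o1,d1=rays(c1,[u1]);o2,d2=rays(c2,[u2])
    s=np.linalg.lstsq(np.c_[d1[0],-d2[0]],o2-o1,rcond=None)[0]
    a,b=o1+s[0]*d1[0],o2+s[1]*d2[0]; return (a+b)/2,np.linalg.norm(a-b)
def tool():
    o=ctrl.get_obs(); q=o["eef_rot"]; return o["eef_pos"],R.from_quat([q[1],q[2],q[3],q[0]])
E
python3 - <<'E'
from h import *
for n,box in(("scene",(250,215,425,320)),("side",(235,205,385,345))):
    im=cv2.imread(f"pics/{n}0.png"); x0,y0,x1,y1=box
    c=ctrl.calibration(n); g=cv2.cvtColor(im,cv2.COLOR_BGR2GRAY)
    m=np.zeros_like(g); m[y0:y1,x0:x1]=(g[y0:y1,x0:x1]<125)*255
    m=cv2.morphologyEx(m,cv2.MORPH_OPEN,np.ones((3,3)))
    k=max(cv2.findContours(m,0,1)[0],key=cv2.contourArea)
    P=plane(c,k[:,0],.014)[:,:2]
    # keep plate: min-area rect on plane of hull
    print(n,cv2.minAreaRect((P*1000).astype(np.float32)))
    big=cv2.resize(im[y0-10:y1+10,x0-10:x1+10],None,fx=4,fy=4,interpolation=2); 
    cv2.imwrite(f"pics/{n}_c.png",big[:600,:800])
ball,e=tri(ctrl.calibration("scene"),(364,239),ctrl.calibration("side"),(303,261));print(ball,e)
E
```

```text
scene ((537.5636596679688, 25.172210693359375), (312.5061950683594, 232.3505096435547), 85.38587188720703)
side ((542.7237548828125, 24.595474243164062), (330.7109680175781, 199.40321350097656), 85.69603729248047)
[0.5495009  0.07155021 0.11033415] 0.0007009366329066758
```

View pics/scene_c.png

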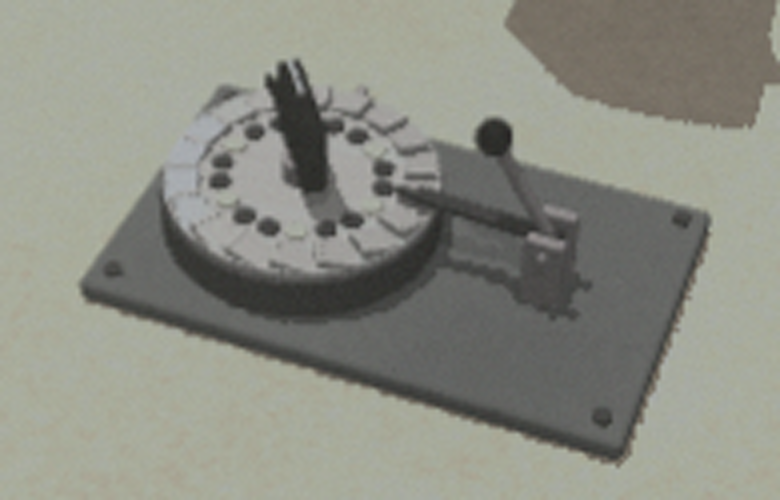

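The crop shows the pawl on the teeth, the ball at about (493,137) in the crop, and the knob from about (290,70) to (315,185). The carousel axis is near (0.541, -0.033) with yaw about -4.6°. I'll move above it for a closer look.

Request:
{"method": "send_rows", "body": {
  "dr": [
    [0,0,0],
    [0,0,0],
    [0,0,0],
    [0,0,0],
    [0,0,0],
    [0,0,0],
    [0,0,0],
    [0,0,0]
  ],
  "xyz": [
    [5,-4.5,-0.8],
    [10,-9,-1.6],
    [15,-13.5,-2.4],
    [20,-18,-3.2],
    [24,-22,-4],
    [28,-26,-4.5],
    [32,-30,-5],
    [36,-33,-5]
  ],
  "jaw": [0,0,0,0,0,0,0,0]
}}

```text
time_s: 1.1
eef_pos: [0.4064, -0.1565, 0.3008]
eef_rot: [0.0, 0.994, 0.112, 0.0]
wrist_force: [0.4, -1.2, -0.8]
opening: 0.001
grasp_force: 0.0
```

Request:
{"method": "send_rows", "body": {
  "dr": [
    [0,0,0],
    [0,0,0],
    [0,0,0],
    [0,0,0],
    [0,0,0],
    [0,0,0],
    [0,0,0],
    [0,0,0]
  ],
  "xyz": [
    [4,-4,0],
    [8,-8,0],
    [11,-11,0],
    [13,-13,0],
    [13,-13,0],
    [13,-13,0],
    [13,-13,0],
    [13,-13,0]
  ],
  "jaw": [0,0,0,0,0,0,0,0]
}}

```text
time_s: 2.1
eef_pos: [0.5031, -0.0037, 0.3004]
eef_rot: [0.0, 0.994, 0.111, 0.0]
wrist_force: [-1.1, 0.3, 0.5]
opening: 0.002
grasp_force: 0.0
```

Run:
```python
from h import *
p,r=tool(); print(p,r.as_matrix(),ctrl.get_obs()["q"],ctrl.get_obs()["time_s"])
c=ctrl.calibration("wrist"); np.savez("w1.npz",**c); print(c["world_from_camera"])
cv2.imwrite("pics/w1.png",ctrl.camera("wrist")[:,:,::-1])
print(proj(c,[[.541,-.033,.105],[.5495,.0716,.107]]))
```

```text
[ 0.50309472 -0.00371191  0.30041374] [[ 9.75153502e-01  2.21530163e-01  1.83195029e-04]
 [ 2.21530191e-01 -9.75153502e-01 -1.48919993e-04]
 [ 1.45653003e-04  1.85803083e-04 -9.99999972e-01]] [-2.43654885e-01 -2.30540910e-02  1.72323838e+00 -1.01173787e-04
  1.44119465e+00  1.10377115e+00] 2.1
[[ 2.21689423e-01  9.40628469e-01  2.57044515e-01  5.67348589e-01]
 [-9.75117263e-01  2.13753937e-01  5.87841568e-02  1.24188132e-02]
 [ 3.49774470e-04 -2.63680370e-01  9.64610046e-01  4.23939218e-01]
 [ 0.00000000e+00  0.00000000e+00  0.00000000e+00  1.00000000e+00]]
[[365.90557985 175.60028526]
 [238.15945394 134.94772582]]
```

View pics/w1.png

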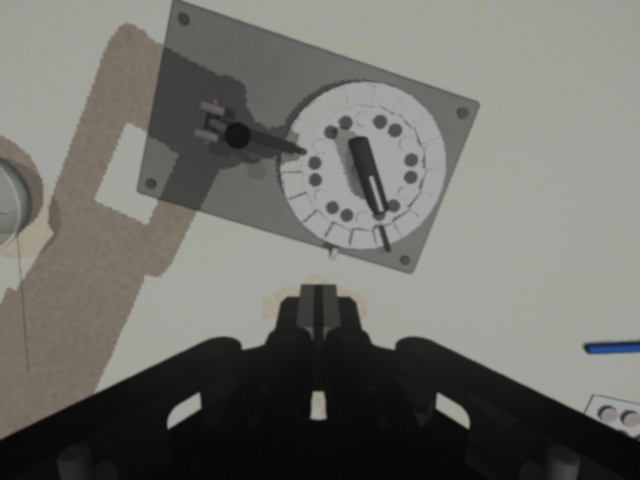

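The wrist view shows plate corners at (479,103), (412,272), (137,190) and (173,0). It also shows the ball at (238,135), knob ends near (358,142) and (380,212), the pointer at (385,238), and the index post at (333,252).

Run:
```python
from h import *
c=dict(np.load("w1.npz"))
P=plane(c,[[479,103],[412,272],[137,190],[173,1]],.014)[:,:2]
mod=np.array([[95,-95],[-95,-95],[-95,215],[95,215]])/1000
A=mod-mod.mean(0);B=P-P.mean(0)
yaw=np.arctan2((A[:,0]*B[:,1]-A[:,1]*B[:,0]).sum(),(A*B).sum())
Rm=np.array([[np.cos(yaw),-np.sin(yaw)],[np.sin(yaw),np.cos(yaw)]])
o=P.mean(0)-Rm@mod.mean(0)
print("corners",P,"yaw",np.degrees(yaw),"axis",o,"res",(P-(mod@Rm.T+o))*1000)
im=cv2.imread("pics/w1.png");m=(cv2.inRange(im,(150,150,150),(255,255,255)))
print("ball",(plane(c,[[238,135]],.107)[0,:2]-o)@Rm, "post",(plane(c,[[333,252]],.04)[0,:2]-o)@Rm)
pt=(plane(c,[[385.5,236]],.050)[0,:2]-o)@Rm; print("pointer",pt,np.degrees(np.arctan2(pt[1],pt[0])))
k=(plane(c,[[356,138],[381,214]],.105)[:,:2]-o)@Rm; print("knob",k,k.mean(0),np.degrees(np.arctan2(*(k[1]-k[0])[::-1])))
```

```text
corners [[ 0.62636813 -0.13607622]
 [ 0.44279378 -0.12192703]
 [ 0.46641241  0.1817419 ]
 [ 0.64839583  0.16735455]] yaw -4.343997547591007 axis [ 0.54144787 -0.03705434] res [[-2.61110705  2.90092772]
 [ 3.26872181  2.65867418]
 [ 3.40656933 -2.78184869]
 [-4.06418408 -2.77775322]]
ball [-0.00027543  0.10906038] post [-0.08815221  0.001194  ]
pointer [-0.05455825 -0.04153805] -142.7160849468882
knob [[ 0.02455637  0.02089511]
 [-0.02675003 -0.01803429]] [-0.00109683  0.00143041] -142.81012491182122
```

Request:
{"method": "send_rows", "body": {
  "dr": [
    [0,0,0],
    [0,0,0],
    [0,0,0],
    [0,0,0],
    [0,0,0],
    [0,0,0],
    [0,0,0],
    [0,0,0]
  ],
  "xyz": [
    [2.5,-1.4,2],
    [5.1,-2.7,5],
    [5.1,-2.7,9],
    [5.1,-2.7,13],
    [5.1,-2.7,16],
    [5.1,-2.7,18.1],
    [5.1,-2.7,18.1],
    [5.1,-2.7,18.1]
  ],
  "jaw": [0,0,0,0,0,0,0,0]
}}

```text
time_s: 3.15
eef_pos: [0.5477, 0.0345, 0.1203]
eef_rot: [0.0, 0.994, 0.112, 0.001]
wrist_force: [-0.3, -0.9, 0.3]
opening: 0.006
grasp_force: 0.0
```

Request:
{"method": "send_rows", "body": {
  "dr": [
    [0,0,0],
    [0,0,0],
    [0,0,0],
    [0,0,0],
    [0,0,0],
    [0,0,0],
    [0,0,0],
    [0,0,0]
  ],
  "xyz": [
    [0.3,-1,-0.2],
    [0.6,-2,-0.4],
    [0.9,-3,-0.6],
    [1.2,-3.8,-0.8],
    [1.5,-4.6,-1],
    [1.7,-5.4,-1.2],
    [1.9,-6.1,-1.2],
    [2.0,-6.4,-1.2]
  ],
  "jaw": [0,0,0,0,0,0,0,0]
}}

```text
time_s: 4.15
eef_pos: [0.552, 0.1023, 0.131]
eef_rot: [-0.0, 0.994, 0.112, -0.0]
wrist_force: [-0.7, 0.3, -0.2]
opening: -0.004
grasp_force: 0.0
```

Run:
```python
from h import *
a=ctrl.camera("scene")[200:320,240:440,::-1]; b=ctrl.camera("side")[200:320,240:440,::-1]
im=np.vstack([cv2.resize(x,None,fx=2.5,fy=2.5,interpolation=2) for x in (a,b)]); cv2.imwrite("pics/p2.png",im)
```

```text
(no output)
```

View pics/p2.png

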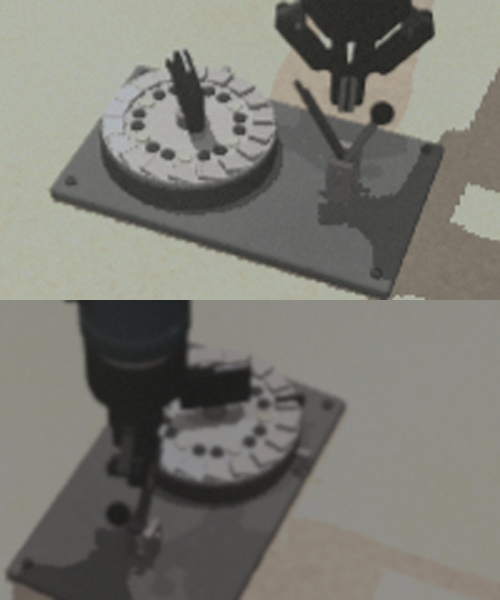

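The pawl is thrown clear: the bar is raised and the ball is outward at (382,112) in the upper half. Next I'll lift and go over the knob.

Request:
{"method": "send_rows", "body": {
  "dr": [
    [0,0,0],
    [0,0,0],
    [0,0,-0.5],
    [0,0,-1.5],
    [0,0,-2.5],
    [0,0,-3.35],
    [0,0,-3.35],
    [0,0,-3.35]
  ],
  "xyz": [
    [0,0,-3],
    [0,0,-7],
    [-0.5,2,-8],
    [-1.5,5,-8],
    [-2.8,9,-8],
    [-4.1,13.2,-8],
    [-4.1,13.2,-8],
    [-4.1,13.2,-8]
  ],
  "jaw": [0,0,0,20,60,60,60,60]
}}

```text
time_s: 5.25
eef_pos: [0.5416, -0.0361, 0.2112]
eef_rot: [-0.0, 0.959, 0.283, -0.0]
wrist_force: [0.3, 1.2, 0.0]
opening: 0.602
grasp_force: 0.0
```

Run:
```python
from h import *
o=ctrl.get_obs();p,r=tool();M=r.as_matrix();print(p,M[:2,:2],o["opening"],o["torque"])
c=ctrl.calibration("wrist");cv2.imwrite("pics/w2.png",ctrl.camera("wrist")[:,:,::-1])
print("axis in tool",(np.array([.541,-.036,.0]) -p)@M, "proj",proj(c,[[.541,-.036,.105]]))
```

```text
[ 0.54160741 -0.03611738  0.211173  ] [[ 0.8397964   0.54290143]
 [ 0.54290147 -0.83979626]] 0.601622319690407 [ 0.07459093 -0.00671362  0.01885938]
axis in tool [-0.00046328 -0.00031484  0.21117316] proj [[319.84769759 244.58762822]]
```

View pics/w2.png

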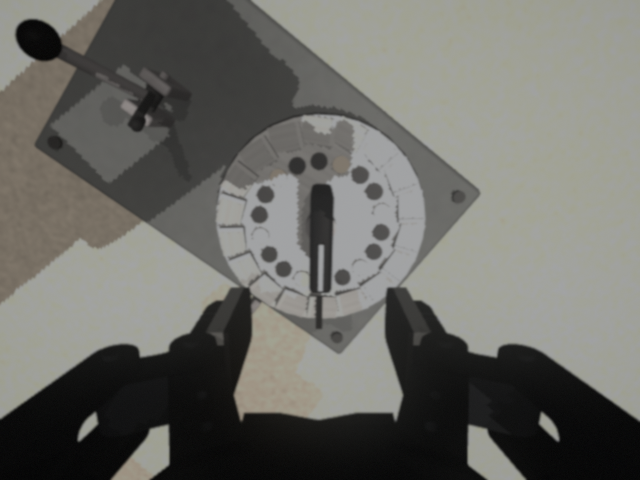

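The view shows the knob as a vertical bar at column 320, rows 184 to 292, lined up with the jaws. I'll check which end faces are visible.

Run:
```python
from h import *
c=ctrl.calibration("wrist");p,r=tool();M=r.as_matrix()
a=np.array([.541,-.036,0]);x=M[:,0]*[1,1,0]
print(proj(c,[a+x*s+[0,0,z] for s in(.032,-.032) for z in(.105,.06)]+[a-x*.08+[0,0,.05]]))
g=cv2.imread("pics/w2.png",0); print(g[170:215,321].tolist(), g[280:335,319].tolist(), g[260,295:345].tolist())
```

```text
[[320.62858994 192.40204332]
 [320.22421879 182.40135366]
 [320.43183018 294.18243875]
 [320.07990388 269.59050605]
 [319.92416423 322.51126983]]
[100, 111, 113, 115, 116, 116, 116, 116, 115, 115, 115, 114, 107, 90, 62, 41, 36, 35, 35, 34, 36, 35, 35, 36, 37, 37, 37, 37, 38, 38, 38, 38, 38, 38, 37, 38, 37, 39, 38, 40, 43, 46, 47, 49, 48] [151, 152, 152, 152, 151, 152, 152, 152, 154, 151, 138, 107, 78, 79, 81, 69, 54, 45, 46, 46, 48, 46, 46, 47, 45, 46, 45, 46, 45, 46, 46, 46, 46, 47, 45, 45, 46, 45, 46, 45, 45, 45, 45, 45, 45, 45, 45, 49, 64, 87, 99, 104, 104, 104, 105] [162, 161, 162, 162, 162, 161, 162, 161, 162, 161, 161, 162, 160, 151, 121, 79, 48, 42, 43, 43, 45, 51, 77, 117, 146, 159, 159, 148, 119, 81, 56, 51, 49, 46, 44, 51, 83, 124, 152, 160, 162, 161, 162, 162, 162, 162, 162, 161, 161, 162]
```

The prediction matches the picture, so I'll descend and close on the knob.

Request:
{"method": "send_rows", "body": {
  "dr": [
    [0,0,0],
    [0,0,0],
    [0,0,0],
    [0,0,0],
    [0,0,0],
    [0,0,0],
    [0,0,0],
    [0,0,0]
  ],
  "xyz": [
    [0,0,3],
    [0,0,6],
    [0,0,9],
    [0,0,11],
    [0,0,12.3],
    [0,0,12.3],
    [0,0,12.3],
    [0,0,12.3]
  ],
  "jaw": [60,60,60,60,60,50,40,30]
}}

```text
time_s: 6.3
eef_pos: [0.5424, -0.0363, 0.0893]
eef_rot: [0.0, 0.959, 0.284, 0.001]
wrist_force: [0.6, -0.1, -0.5]
opening: 0.3
grasp_force: 0.0
```

Request:
{"method": "send_rows", "body": {
  "dr": [
    [0,0,0],
    [0,0,0],
    [0,0,0],
    [0,0,0],
    [0,0,0],
    [0,0,0],
    [0,0,0],
    [0,0,0]
  ],
  "xyz": [
    [0,0,0],
    [0,0,0],
    [0,0,0],
    [0,0,0],
    [0,0,0],
    [0,0,0],
    [0,0,0],
    [0,0,0]
  ],
  "jaw": [22,18,15,12,10,10,10,10]
}}

```text
time_s: 7.3
eef_pos: [0.5428, -0.0373, 0.0891]
eef_rot: [0.001, 0.959, 0.284, 0.001]
wrist_force: [2.8, -3.9, 2.0]
opening: 0.158
grasp_force: 58.3
```

```bash
cat > s.py <<'E'
from h import *
o=ctrl.get_obs();p,r=tool();x=r.as_matrix()[:,0]
print(o["time_s"],p.round(4),"head",np.degrees(np.arctan2(x[1],x[0])).round(2),"wheel",(np.degrees(np.arctan2(x[1],x[0]))+4.4).round(2),"F",o["wrist_force"].round(2),"T",o["torque"].round(3),"eff",o["joint_efforts"].round(3)[-1],"open",round(o["opening"],3),"g",round(o["grasp_force"],1),"q6",o["q"][5].round(4))
E
python3 s.py
```

```text
7.3 [ 0.5428 -0.0373  0.0891] head 32.97 wheel 37.37 F [ 2.77 -3.85  1.96] T [-0.495 -0.134  0.077] eff 0.077 open 0.158 g 58.3 q6 0.7097
```

Request:
{"method": "send_rows", "body": {
  "dr": [
    [0,0,0.3],
    [0,0,1],
    [0,0,2],
    [0,0,3],
    [0,0,4],
    [0,0,5],
    [0,0,6],
    [0,0,6]
  ],
  "xyz": [
    [0,0.1,0],
    [0,0.1,0],
    [0,0.1,0],
    [0,0.1,0],
    [0,0.1,0],
    [0,0.1,0],
    [0,0.1,0],
    [0,0.1,0]
  ],
  "jaw": [10,10,10,10,10,10,10,10]
}}

```text
time_s: 8.3
eef_pos: [0.5431, -0.0382, 0.0892]
eef_rot: [0.001, 1.0, -0.028, 0.001]
wrist_force: [0.4, -5.6, 3.5]
opening: 0.154
grasp_force: 58.8
```

```bash
python3 s.py
```

```text
8.3 [ 0.5431 -0.0382  0.0892] head -3.17 wheel 1.23 F [ 0.42 -5.65  3.49] T [-0.709 -0.027 -0.067] eff 0.367 open 0.154 g 58.8 q6 1.3392
```

Request:
{"method": "send_rows", "body": {
  "dr": [
    [0,0,0.4],
    [0,0,1.2],
    [0,0,2.1],
    [0,0,3],
    [0,0,4],
    [0,0,5],
    [0,0,5.8],
    [0,0,6.2]
  ],
  "xyz": [
    [0,0.12,0],
    [0,0.12,0],
    [0,0.12,0],
    [0,0.12,0],
    [0,0.12,0],
    [0,0.12,0],
    [0,0.12,0],
    [0,0.12,0]
  ],
  "jaw": [10,10,10,10,10,10,10,10]
}}

```text
time_s: 9.3
eef_pos: [0.5428, -0.0391, 0.0891]
eef_rot: [0.001, 0.939, -0.345, 0.001]
wrist_force: [-0.2, -5.0, 5.1]
opening: 0.156
grasp_force: 59.0
```

```bash
python3 s.py
```

```text
9.3 [ 0.5428 -0.0391  0.0891] head -40.38 wheel -35.98 F [-0.23 -4.97  5.1 ] T [-0.625  0.082  0.121] eff -0.169 open 0.156 g 59.0 q6 1.9867
```

Request:
{"method": "send_rows", "body": {
  "dr": [
    [0,0,0.2],
    [0,0,0.4],
    [0,0,0.6],
    [0,0,0.8],
    [0,0,1],
    [0,0,1.2],
    [0,0,1.2],
    [0,0,1.2]
  ],
  "xyz": [
    [0.06,0.08,-0.03],
    [0.06,0.08,-0.03],
    [0.06,0.08,-0.03],
    [0.06,0.08,-0.03],
    [0.06,0.08,-0.03],
    [0.06,0.08,-0.03],
    [0.06,0.08,-0.03],
    [0.06,0.08,-0.03]
  ],
  "jaw": [10,10,10,10,10,10,10,10]
}}

```text
time_s: 10.3
eef_pos: [0.5426, -0.0393, 0.0891]
eef_rot: [-0.0, 0.915, -0.402, 0.001]
wrist_force: [0.9, -1.8, 6.6]
opening: 0.157
grasp_force: 59.2
```

```bash
python3 s.py
```

```text
10.3 [ 0.5426 -0.0393  0.0891] head -47.46 wheel -43.06 F [ 0.91 -1.76  6.63] T [-0.196 -0.086 -0.094] eff -0.074 open 0.157 g 59.2 q6 2.1084
```

Request:
{"method": "send_rows", "body": {
  "dr": [
    [0,0,0.1],
    [0,0,0.2],
    [0,0,0.3],
    [0,0,0.3],
    [0,0,0.3],
    [0,0,0.3],
    [0,0,0.3],
    [0,0,0.3]
  ],
  "xyz": [
    [0,0,-0.05],
    [0,0,-0.05],
    [0,0,-0.05],
    [0,0,-0.05],
    [0,0,-0.05],
    [0,0,-0.05],
    [0,0,-0.05],
    [0,0,-0.05]
  ],
  "jaw": [10,10,10,10,10,10,10,10]
}}

```text
time_s: 11.3
eef_pos: [0.5425, -0.0393, 0.0892]
eef_rot: [-0.0, 0.909, -0.417, 0.0]
wrist_force: [5.1, -2.9, -0.0]
opening: 0.155
grasp_force: 58.4
```

```bash
python3 s.py
```

```text
11.3 [ 0.5425 -0.0393  0.0892] head -49.24 wheel -44.84 F [ 5.09 -2.93 -0.03] T [-0.386 -0.755 -0.067] eff -0.036 open 0.155 g 58.4 q6 2.1394
```

Request:
{"method": "send_rows", "body": {
  "dr": [
    [0,0,0.04],
    [0,0,0.08],
    [0,0,0.12],
    [0,0,0.16],
    [0,0,0.2],
    [0,0,0.2],
    [0,0,0.2],
    [0,0,0.2]
  ],
  "xyz": [
    [0.03,-0.03,0],
    [0.03,-0.03,0],
    [0.03,-0.03,0],
    [0.03,-0.03,0],
    [0.03,-0.03,0],
    [0.03,-0.03,0],
    [0.03,-0.03,0],
    [0.03,-0.03,0]
  ],
  "jaw": [10,10,10,10,10,10,10,10]
}}

```text
time_s: 12.3
eef_pos: [0.5426, -0.0393, 0.0891]
eef_rot: [0.0, 0.905, -0.426, 0.0]
wrist_force: [2.9, -2.9, 4.1]
opening: 0.152
grasp_force: 58.9
```

```bash
python3 s.py
```

```text
12.3 [ 0.5426 -0.0393  0.0891] head -50.41 wheel -46.01 F [ 2.85 -2.93  4.1 ] T [-0.573 -0.433  0.535] eff 0.511 open 0.152 g 58.9 q6 2.1602
```

```bash
python3 s.py; python3 -c "
from h import *
for i in range(3): ctrl.camera('side'); o=ctrl.get_obs(); print(o['torque'][2],o['joint_efforts'][5])"
```

```text
12.3 [ 0.5426 -0.0393  0.0891] head -50.41 wheel -46.01 F [ 2.85 -2.93  4.1 ] T [-0.573 -0.433  0.535] eff 0.511 open 0.152 g 58.9 q6 2.1602
0.5253628443575052 0.5163777060806751
0.5069574018078016 0.5187183246016502
0.5081779257613653 0.5206677876412868
```

The stop is felt: a steady 0.51 N m at about -46°. I'll ease off slightly, release, and go round to the outer side of the ball.

Request:
{"method": "send_rows", "body": {
  "dr": [
    [0,0,-0.05],
    [0,0,-0.05],
    [0,0,-0.05],
    [0,0,-0.05],
    [0,0,-0.05],
    [0,0,-0.05],
    [0,0,-0.05],
    [0,0,-0.05]
  ],
  "xyz": [
    [0,0,0],
    [0,0,0],
    [0,0,0],
    [0,0,0],
    [0,0,-1],
    [0,0,-5],
    [0,0,-9],
    [0,0,-12]
  ],
  "jaw": [10,20,40,60,60,60,60,60]
}}

```text
time_s: 13.45
eef_pos: [0.5431, -0.0393, 0.2118]
eef_rot: [-0.0, 0.906, -0.424, 0.001]
wrist_force: [1.3, 0.6, -0.5]
opening: 0.604
grasp_force: 0.0
```

Request:
{"method": "send_rows", "body": {
  "dr": [
    [0,0,0],
    [0,0,0],
    [0,0,0],
    [0,0,0],
    [0,0,0],
    [0,0,0],
    [0,0,0],
    [0,0,0]
  ],
  "xyz": [
    [-3,-3,-1],
    [-6,-6,-1],
    [-9,-9,-1],
    [-12,-12,-1],
    [-15,-14.5,0],
    [-16.1,-15.6,3],
    [-16.1,-15.6,6],
    [-16.1,-15.6,9]
  ],
  "jaw": [60,40,20,0,0,0,0,0]
}}

```text
time_s: 14.45
eef_pos: [0.5591, 0.1849, 0.119]
eef_rot: [-0.0, 0.906, -0.423, 0.0]
wrist_force: [-0.5, -1.2, 0.8]
opening: 0.002
grasp_force: 0.0
```

```bash
python3 s.py;  python3 - <<'E'
from h import *
a=ctrl.camera("scene")[200:320,240:440,::-1]; b=ctrl.camera("side")[200:320,240:440,::-1]
im=np.vstack([cv2.resize(x,None,fx=2.5,fy=2.5,interpolation=2) for x in (a,b)]); cv2.imwrite("pics/p3.png",im)
E
```

```text
14.45 [0.5591 0.1849 0.119 ] head -50.07 wheel -45.67 F [-0.51 -1.16  0.75] T [ 0.041  0.016 -0.016] eff 0.003 open 0.002 g 0.0 q6 2.5627
```

View pics/p3.png

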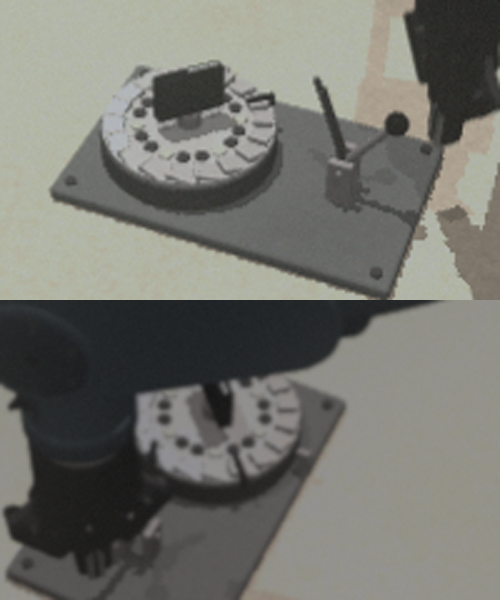

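The ball (395,123) is thrown out and the finger is on its outer side. The pointer is now toward the pawl side. I'll push the lever back inward.

Request:
{"method": "send_rows", "body": {
  "dr": [
    [0,0,0],
    [0,0,0],
    [0,0,0],
    [0,0,0],
    [0,0,0],
    [0,0,0],
    [0,0,0],
    [0,0,0]
  ],
  "xyz": [
    [0.8,0.8,-0.2],
    [1.6,1.6,-0.4],
    [2.4,2.3,-0.6],
    [3.1,3.0,-0.8],
    [3.8,3.7,-1],
    [4.4,4.3,-1.2],
    [5.0,4.9,-1.2],
    [5.4,5.2,-1.2]
  ],
  "jaw": [0,0,0,0,0,0,0,0]
}}

```text
time_s: 15.55
eef_pos: [0.5535, 0.1088, 0.1308]
eef_rot: [0.0, 0.906, -0.424, -0.0]
wrist_force: [0.2, 0.3, 0.9]
opening: 0.002
grasp_force: 0.0
```

Request:
{"method": "send_rows", "body": {
  "dr": [
    [0,0,0],
    [0,0,0],
    [0,0,0],
    [0,0,0],
    [0,0,0],
    [0,0,0],
    [0,0,0],
    [0,0,0]
  ],
  "xyz": [
    [0,0,-3],
    [0,0,-8],
    [3,3,-8],
    [6,6,-8],
    [9,9,-8],
    [10.7,10.4,-8],
    [10.7,10.4,-8],
    [10.7,10.4,-8]
  ],
  "jaw": [0,0,0,20,40,60,60,60]
}}

```text
time_s: 16.55
eef_pos: [0.5424, -0.0387, 0.2108]
eef_rot: [-0.0, 0.906, -0.424, -0.0]
wrist_force: [-0.6, -0.5, -0.1]
opening: 0.598
grasp_force: 0.0
```

```bash
python3 s.py;  python3 - <<'E'
from h import *
np.savez("w4.npz",**ctrl.calibration("wrist"))
b=ctrl.camera("wrist")[:,:,::-1];a=ctrl.camera("scene")[200:320,240:440,::-1]
cv2.imwrite("pics/w4.png",b)
b=b.copy();b[360:480,:260]=cv2.resize(a,(260,120)); b[310:480,:260]=cv2.resize(a,(260,170)); cv2.imwrite("pics/p4.png",b)
E
```

```text
16.55 [ 0.5424 -0.0387  0.2108] head -50.12 wheel -45.72 F [-0.56 -0.52 -0.15] T [-0.033 -0.006 -0.038] eff -0.008 open 0.598 g 0.0 q6 2.1556
```

View pics/p4.png

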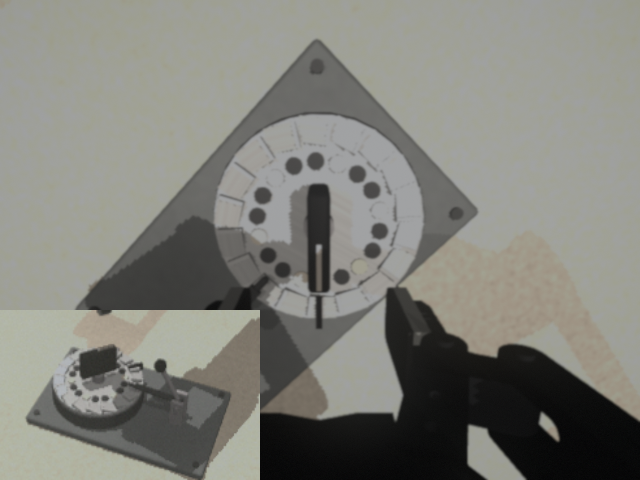

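The pawl is back on the teeth and the knob at (318,238) is still aligned with the jaws. I'll grip it again.

Request:
{"method": "send_rows", "body": {
  "dr": [
    [0,0,0],
    [0,0,0],
    [0,0,0],
    [0,0,0],
    [0,0,0],
    [0,0,0],
    [0,0,0],
    [0,0,0]
  ],
  "xyz": [
    [0,0,3],
    [0,0,6],
    [0,0,9],
    [0.04,0.03,11],
    [0.04,0.03,12.2],
    [0.04,0.03,12.2],
    [0.04,0.03,12.2],
    [0.04,0.03,12.2]
  ],
  "jaw": [60,60,60,60,60,50,40,30]
}}

```text
time_s: 17.65
eef_pos: [0.5433, -0.0399, 0.0901]
eef_rot: [-0.0, 0.906, -0.424, 0.001]
wrist_force: [0.6, 0.9, 0.9]
opening: 0.298
grasp_force: 0.0
```

Request:
{"method": "send_rows", "body": {
  "dr": [
    [0,0,0],
    [0,0,0],
    [0,0,0],
    [0,0,0],
    [0,0,0],
    [0,0,0],
    [0,0,0],
    [0,0,0]
  ],
  "xyz": [
    [0,0,0],
    [0,0,0],
    [0,0,0],
    [0,0,0],
    [0,0,0],
    [0,0,0],
    [0,0,0],
    [0,0,0]
  ],
  "jaw": [22,18,15,12,10,10,10,10]
}}

```text
time_s: 18.65
eef_pos: [0.5429, -0.0397, 0.0895]
eef_rot: [-0.0, 0.906, -0.424, 0.0]
wrist_force: [-0.9, 1.1, 5.2]
opening: 0.153
grasp_force: 58.5
```

```bash
python3 s.py
```

```text
18.65 [ 0.5429 -0.0397  0.0895] head -50.11 wheel -45.71 F [-0.92  1.09  5.18] T [0.187 0.122 0.175] eff 0.128 open 0.153 g 58.5 q6 2.1541
```

Request:
{"method": "send_rows", "body": {
  "dr": [
    [0,0,-0.3],
    [0,0,-0.6],
    [0,0,-0.9],
    [0,0,-1.2],
    [0,0,-1.5],
    [0,0,-1.7],
    [0,0,-1.7],
    [0,0,-1.7]
  ],
  "xyz": [
    [0,0,-0.03],
    [0,0,-0.03],
    [0,0,-0.03],
    [0,0,-0.03],
    [0,0,-0.03],
    [0,0,-0.03],
    [0,0,-0.03],
    [0,0,-0.03]
  ],
  "jaw": [10,10,10,10,10,10,10,10]
}}

```text
time_s: 19.65
eef_pos: [0.5431, -0.0395, 0.0895]
eef_rot: [-0.0, 0.94, -0.341, 0.0]
wrist_force: [4.4, 3.6, 2.2]
opening: 0.156
grasp_force: 58.6
```

```bash
python3 s.py
```

```text
19.65 [ 0.5431 -0.0395  0.0895] head -39.84 wheel -35.44 F [4.42 3.57 2.2 ] T [ 0.573 -0.602  0.008] eff 0.035 open 0.156 g 58.6 q6 1.9749
```

Request:
{"method": "send_rows", "body": {
  "dr": [
    [0,0,-0.5],
    [0,0,-1],
    [0,0,-1.5],
    [0,0,-2],
    [0,0,-2.5],
    [0,0,-3],
    [0,0,-3.3],
    [0,0,-3.3]
  ],
  "xyz": [
    [0,0,0],
    [0,0,0],
    [0,0,0],
    [0,0,0],
    [0,0,0],
    [0,0,0],
    [0,0,0],
    [0,0,0]
  ],
  "jaw": [10,10,10,10,10,10,10,10]
}}

```text
time_s: 20.65
eef_pos: [0.5434, -0.039, 0.0895]
eef_rot: [-0.001, 0.985, -0.174, 0.001]
wrist_force: [5.4, 6.8, 0.8]
opening: 0.156
grasp_force: 58.7
```

```bash
python3 s.py
```

```text
20.65 [ 0.5434 -0.039   0.0895] head -20.03 wheel -15.63 F [5.45 6.77 0.81] T [ 0.914 -0.789  0.025] eff -0.06 open 0.156 g 58.7 q6 1.629
```

Request:
{"method": "send_rows", "body": {
  "dr": [
    [0,0,-0.5],
    [0,0,-1],
    [0,0,-1.5],
    [0,0,-2],
    [0,0,-2.5],
    [0,0,-3],
    [0,0,-3.3],
    [0,0,-3.3]
  ],
  "xyz": [
    [0.04,-0.12,0],
    [0.04,-0.12,0],
    [0.04,-0.12,0],
    [0.04,-0.12,0],
    [0.04,-0.12,0],
    [0.04,-0.12,0],
    [0.04,-0.12,0],
    [0.04,-0.12,0]
  ],
  "jaw": [10,10,10,10,10,10,10,10]
}}

```text
time_s: 21.65
eef_pos: [0.5435, -0.0383, 0.0895]
eef_rot: [-0.0, 1.0, -0.002, 0.0]
wrist_force: [2.0, 5.1, 3.0]
opening: 0.156
grasp_force: 59.2
```

```bash
python3 s.py
python3 - <<'E'
from h import *
a=ctrl.camera("scene")[215:300,260:400,::-1]; cv2.imwrite("pics/p5.png",cv2.resize(a,None,fx=5,fy=5,interpolation=2))
E
```

```text
21.65 [ 0.5435 -0.0383  0.0895] head -0.22 wheel 4.18 F [2.03 5.06 2.95] T [ 0.653 -0.42   0.089] eff -0.054 open 0.156 g 59.2 q6 1.2856
```

View pics/p5.png

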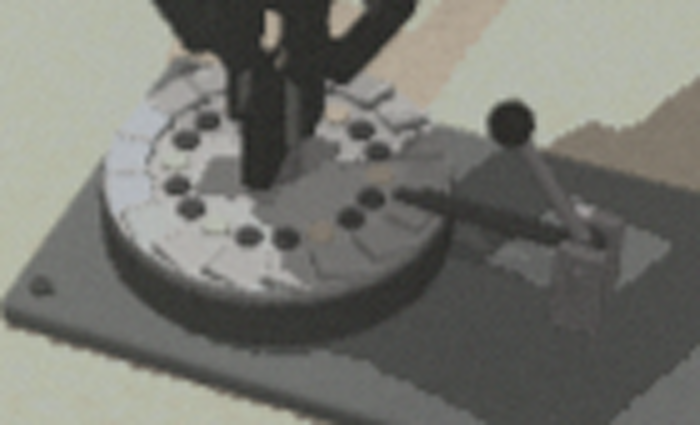

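The pawl nose lies on the teeth near (395,190). I'll ease back in small steps and feel for the tooth.

Request:
{"method": "send_rows", "body": {
  "dr": [
    [0,0,0.1],
    [0,0,0.2],
    [0,0,0.3],
    [0,0,0.3],
    [0,0,0.3],
    [0,0,0.3],
    [0,0,0.3],
    [0,0,0.3]
  ],
  "xyz": [
    [0,-0.08,0],
    [0,-0.08,0],
    [0,-0.08,0],
    [0,-0.08,0],
    [0,-0.08,0],
    [0,-0.08,0],
    [0,-0.08,0],
    [0,-0.08,0]
  ],
  "jaw": [10,10,10,10,10,10,10,10]
}}

```text
time_s: 22.7
eef_pos: [0.5435, -0.0382, 0.0895]
eef_rot: [0.0, 1.0, -0.019, 0.0]
wrist_force: [3.0, -2.0, 3.4]
opening: 0.153
grasp_force: 59.3
```

```bash
python3 s.py
```

```text
22.7 [ 0.5435 -0.0382  0.0895] head -2.12 wheel 2.28 F [ 2.95 -2.04  3.4 ] T [-0.37  -0.41  -0.008] eff -0.021 open 0.153 g 59.3 q6 1.3201
```

Request:
{"method": "send_rows", "body": {
  "dr": [
    [0,0,0.04],
    [0,0,0.08],
    [0,0,0.12],
    [0,0,0.15],
    [0,0,0.15],
    [0,0,0.15],
    [0,0,0.15],
    [0,0,0.15]
  ],
  "xyz": [
    [0,0,0],
    [0,0,0],
    [0,0,0],
    [0,0,0],
    [0,0,0],
    [0,0,0],
    [0,0,0],
    [0,0,0]
  ],
  "jaw": [10,10,10,10,10,10,10,10]
}}

```text
time_s: 23.7
eef_pos: [0.5435, -0.0382, 0.0895]
eef_rot: [0.0, 1.0, -0.026, 0.0]
wrist_force: [2.8, -4.2, 4.0]
opening: 0.153
grasp_force: 59.4
```

```bash
python3 s.py
```

```text
23.7 [ 0.5435 -0.0382  0.0895] head -3.03 wheel 1.37 F [ 2.79 -4.21  4.04] T [-0.654 -0.492  0.03 ] eff 0.046 open 0.153 g 59.4 q6 1.3359
```

Request:
{"method": "send_rows", "body": {
  "dr": [
    [0,0,0.04],
    [0,0,0.08],
    [0,0,0.12],
    [0,0,0.15],
    [0,0,0.15],
    [0,0,0.15],
    [0,0,0.15],
    [0,0,0.15]
  ],
  "xyz": [
    [0,0.04,0],
    [0,0.04,0],
    [0,0.04,0],
    [0,0.04,0],
    [0,0.04,0],
    [0,0.04,0],
    [0,0.04,0],
    [0,0.04,0]
  ],
  "jaw": [10,10,10,10,10,10,10,10]
}}

```text
time_s: 24.7
eef_pos: [0.5435, -0.0383, 0.0895]
eef_rot: [-0.0, 0.999, -0.034, 0.0]
wrist_force: [4.6, -0.7, 4.6]
opening: 0.16
grasp_force: 59.5
```

```bash
python3 s.py
```

```text
24.7 [ 0.5435 -0.0383  0.0895] head -3.92 wheel 0.48 F [ 4.6  -0.74  4.58] T [-0.266 -0.638  0.096] eff 0.041 open 0.16 g 59.5 q6 1.3508
```

Request:
{"method": "send_rows", "body": {
  "dr": [
    [0,0,0.03],
    [0,0,0.06],
    [0,0,0.09],
    [0,0,0.12],
    [0,0,0.12],
    [0,0,0.12],
    [0,0,0.12],
    [0,0,0.12]
  ],
  "xyz": [
    [0.04,0,0],
    [0.04,0,0],
    [0.04,0,0],
    [0.04,0,0],
    [0.04,0,0],
    [0.04,0,0],
    [0.04,0,0],
    [0.04,0,0]
  ],
  "jaw": [10,10,10,10,10,10,10,10]
}}

```text
time_s: 25.7
eef_pos: [0.5436, -0.0383, 0.0895]
eef_rot: [-0.0, 0.999, -0.04, -0.0]
wrist_force: [2.1, -2.1, 7.6]
opening: 0.152
grasp_force: 59.8
```

```bash
python3 s.py
```

```text
25.7 [ 0.5436 -0.0383  0.0895] head -4.63 wheel -0.23 F [ 2.14 -2.07  7.56] T [-0.338 -0.471  0.207] eff 0.139 open 0.152 g 59.8 q6 1.3634
```

Request:
{"method": "send_rows", "body": {
  "dr": [
    [0,0,0.03],
    [0,0,0.06],
    [0,0,0.08],
    [0,0,0.08],
    [0,0,0.08],
    [0,0,0.08],
    [0,0,0.08],
    [0,0,0.08]
  ],
  "xyz": [
    [0,0,-0.05],
    [0,0,-0.05],
    [0,0,-0.05],
    [0,0,-0.05],
    [0,0,-0.05],
    [0,0,-0.05],
    [0,0,-0.05],
    [0,0,-0.05]
  ],
  "jaw": [10,10,10,10,10,10,10,10]
}}

```text
time_s: 26.7
eef_pos: [0.5435, -0.0383, 0.0896]
eef_rot: [-0.0, 0.999, -0.045, -0.0]
wrist_force: [4.7, -2.7, 0.0]
opening: 0.157
grasp_force: 59.0
```

```bash
python3 s.py
```

```text
26.7 [ 0.5435 -0.0383  0.0896] head -5.11 wheel -0.71 F [ 4.74 -2.69  0.04] T [-0.386 -0.786  0.403] eff 0.432 open 0.157 g 59.0 q6 1.3717
```

Contact with the pawl is felt (about 0.4 N m at about 0°). I'll let go and lift.

Request:
{"method": "send_rows", "body": {
  "dr": [
    [0,0,-0.04],
    [0,0,-0.04],
    [0,0,-0.04],
    [0,0,-0.04],
    [0,0,-0.04],
    [0,0,-0.04],
    [0,0,-0.04],
    [0,0,-0.04]
  ],
  "xyz": [
    [0,0,0],
    [0,0,0],
    [0,0,0],
    [0,0,0],
    [0,0,-1],
    [0,0,-5],
    [0,0,-9],
    [0,0,-12]
  ],
  "jaw": [10,20,40,60,60,60,60,60]
}}

```text
time_s: 27.7
eef_pos: [0.5442, -0.0385, 0.2126]
eef_rot: [0.0, 0.999, -0.043, 0.001]
wrist_force: [-0.2, -0.3, 0.1]
opening: 0.601
grasp_force: 0.0
```

```bash
python3 s.py
python3 - <<'E'
from h import *
c=ctrl.calibration("wrist");b=ctrl.camera("wrist")[:,:,::-1]; cv2.imwrite("pics/w6.png",b)
a=np.array([.5432,-.0385]);
for w in(-2,0,2):
    t=np.radians(180-4.4+w); print(w,proj(c,[np.r_[a+.08*np.array([np.cos(t),np.sin(t)]),.05]]))
t=np.radians(175.6);print("post",proj(c,[np.r_[a+.089*np.array([np.cos(t),np.sin(t)]),.04]]))
E
```

```text
27.7 [ 0.5442 -0.0385  0.2126] head -4.88 wheel -0.48 F [-0.18 -0.34  0.06] T [ 0.04  -0.022  0.015] eff -0.0 open 0.601 g 0.0 q6 1.3678
-2 [[316.90136037 321.41956499]]
0 [[320.4178261  321.44844149]]
2 [[323.93359262 321.36566256]]
post [[320.41349495 325.73422177]]
```

View pics/w6.png

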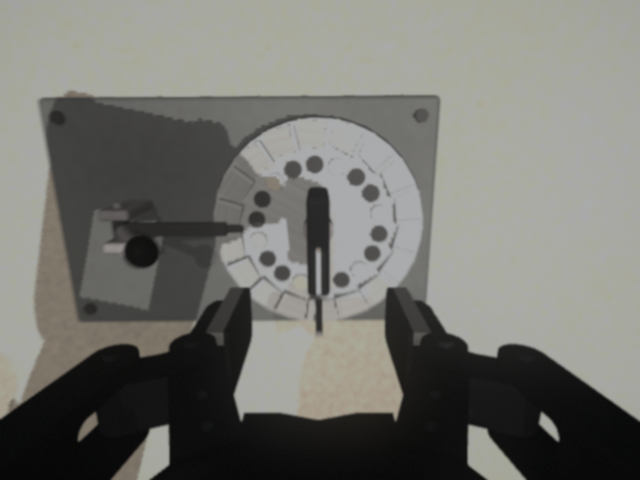

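The pointer (319,315) lies over the index post, the pawl is on the teeth, and the arm is clear.

```bash
python3 -c "
from bench import ctrl
print(ctrl.hand_in())"
```

```text
the job is handed in; nothing more can be done
None
```

I handed in the job at about 28 s: zero stop felt at about 46° clockwise of position three, pawl put back there, wheel advanced 20° at a time to the third click (clicks not sensed one by one), eased back until contact with the pawl was felt with the pointer at the index post, and let go; the result was not reported.

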